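# Hang the trivet wheel on the hook stand

## Task

Lift the blue spoked trivet wheel out of the drying rack by its rim and hang it on the hook stand: set its rim down softly on the hook's arm between the red upturned tip and the red guard, then, still holding it, slide the rim along the arm under the guard until it is fully home against the stop, and let go so that it hangs there at rest. Be gentle with the hook, whose height you must find by touch or sight, and leave the mug, the jar and the wooden stopper where they are.

Things in the scene. Friction and masses are not known exactly. Their poses are not given: they have to be found in the camera images.
- wheel: Blue aluminium trivet, a spoked wheel, 0.24 to 0.40 kg, outer diameter 200 mm. Rim 10 mm thick radially (inner diameter 180), 14 mm wide along the axle; hub 30 mm; four 8 mm spokes at 45 degrees to the vertical. Origin at the hub's centre; x = level axle, z = up to the rim's top, y = level in its plane. Starts upright in the rack, centre 123 mm above the work surface
- wheel_grip_l (a point): A place to pinch the rim's 14 mm width from above: middle of the rim's section, 34 mm to the wheel's +y of its top (88.7 mm above the centre). The rim's top, 34 mm aside, stays free for the hook
- wheel_grip_r (a point): The same on the other side, 34 mm to the wheel's -y of its top
- rack: Fixed wooden drying rack, base 130 x 250 x 18 mm, origin under its centre. The wheel stands in its plane x = 0 on two cradle bars, between four dowels (79 mm high, at x = +-15.5, y = +-85 mm; 3 mm play a side), and comes out straight up, free after 70 mm. Whether rack or stand is on the left varies
- stand: Fixed telescopic steel stand, base 160 x 160 x 16 mm, origin under it; a tube (22 mm) rises from the origin. Its hook arm points to the stand's -x, towards the robot, 20 mm wide, 8 mm thick, to x = -105 mm. The arm's height is set anew each time and NOT in this reading: its level upper face is 250 to 280 mm above the origin. It does not give; 5 N shows contact, over 25 N is too much
- stand_land (a point): Point of the stand at x = -84, y = 0, z = 0 mm, straight below the place where the rim's top is set on the arm (wheel centre at x = -90 to -80 fits). In front is the red upturned tip, x = -105 to -98, rising 14 mm over the arm's upper face; behind is the red guard, front edge at x = -66, underside 18 mm and top 40 mm over the arm's upper face, 20 mm wide
- stand_home (a point): Point of the stand at x = -47, y = 0, z = 0 mm, straight below the wheel's centre when fully home: its rim under the guard, touching the stop face at x = -40 mm, its centre 90 mm below the arm's upper face
- mug: White mug, 72 mm wide, 80 mm high, origin under its centre; stands between rack and stand on the near side; leave alone
- jar: Amber jar with steel lid, 64 mm wide, 85 mm high, origin under its centre; stands on the far side; leave alone
- stopper: Turned wooden stopper, 56 mm wide, 47 mm high, origin under its centre; stands between rack and stand; leave alone
Not all that is in view belongs to the job. Of the things that look like the wheel, the largest one is meant.

How it is judged:
By the outcome, as a careful person would: the job done as asked, in the order asked, and still so for the second after the job is handed in, with the robot touching nothing.
It also fails if it takes over 72 s, if anything falls off the work surface, if the arm or the gripper's body presses on something with over 40 N, if the wrist force passes 120 N, or if a joint passes its speed limit or range.

## Robot

A 6-joint arm with a two-finger parallel gripper is mounted at the origin on the work surface. World frame = base frame: x ahead of the robot, y to its left, z up, the work surface at z = 0. Lengths are in m, angles in rad, forces in N, time in s.
With the tool pointing down it reaches from about 0.425 to 0.95 m from the base axis. Payload 3.5 kg.
Tool frame: the origin (TCP) lies at the very end of the fingers, on their centre line; the grasp point (between the pads) lies 19 mm behind it (ctrl.grip_point_offset is the distance from the TCP to the grasp point, in m); z points along the fingers, y is the line along which they close (so a half turn about z gives the same grasp; the last joint's range is limited). The gripper opens to 85 mm and grips with 20 to 120 N. Pads are 22 mm wide; open, the fingers measure 114 mm over their backs; the gripper's body (76 mm by 85 mm) begins 54 mm behind the grasp point. The pads swing forward as they close: fully open they stand 13 mm farther back than shut.
Start: joints at [-1.292, 0.286, 1.577, -0, 1.279, -0.15], TCP at [0.281, -0.614, 0.209] pointing down, gripper open.
Joint ranges: [-2.77, 2.77], [-0.9, 2.22], [0.21, 2.48], [-1.53, 4.67], [0.24, 2.81], [-2.84, 2.84]. Speed limits (rad/s): [2.79, 2.79, 3.14, 3.14, 3.14, 3.14].

## Interface

Orientations are given as a unit quaternion [x, y, z, w].
In Python, from plant import telemetry, vision, ctrl gives the robot as it stands.
- The arm moves only by the tool arm_command, never from a script. Its argument "series" is one flat list of numbers, 7 for each row, row after row: the shift along the tool's x, y, z in cm, then the turn, a rotation vector about the tool's x, y, z in degrees, then the closure, from 0 (fully open) to 1 (shut). A call has 1 to 10 rows; each row is the pose to reach, as a shift and turn from the pose commanded when the call began, along the tool's axes at that moment; what a row does not reach only later rows make up. A row lasts 1/12 s, in which the tool goes at most 41.7 mm and 7.16 degrees, less where a joint would pass 70% of its speed; a pose out of reach is approached as far as the arm can. A call with a gripper value outside its range is refused whole. The fingers move at their own pace and stop on an object; "force" is the grip in N (left out, the last holds). Time passes only in rows, so rows that repeat a pose let the fingers close. It gives the time, the measured TCP pose, the force, the opening and the grip force at its end, in the units of the state.
- telemetry.get_state(): the state, without advancing time (a new reading comes with each control period).
- vision.read_camera(name): name is "scene" or "top" or "wrist"; returns a dict with "color" (400x640x3 uint8, blue, green, red), "K" (3x3 intrinsics, pixels), "D" ([k1, k2, p1, p2, k3] as OpenCV has them; the pictures are not rectified), "rvec" (rotation vector, rad) and "tvec" (3), from world to camera coordinates, as OpenCV has them; the wrist camera has in their place "T_tool_cam" (4x4, takes a point from camera to tool coordinates, whose origin is the TCP and whose axes are the flange's). Camera axes: x right, y down, z forward; pixel columns grow to the right and rows downward; lengths in m; the calibration is good to about 2 mm. A picture is of the moment at which its call begins: read the wrist's pose just before it. There is no depth.
- ctrl.sign_off(): hands the job in; it is judged then, once.
The state is a dict: "time": time; "qpos": joint angles; "dq": joint speeds; "joint_efforts": joint torques, N m; "eef_pos": TCP position; "tcp_rot": TCP orientation; "contact_force": force on the tool from outside, world axes, zero at the start; "wrist_torque": the same for the moment, N m; "opening": opening from 0.0 (shut) to 1.0 (fully open); "finger_force": force on a finger pad.
Only numpy, scipy, OpenCV 4.12 (cv2) and the standard library are available. Lean on these libraries where they do the work, as an engineer would, in place of code of your own. Each camera call takes 0.05 s, during which the arm holds its last target. There are 200 camera calls.

## Working session

There is one attempt and no reset: what is moved stays moved. The work goes in short steps, Python scripts to look and compute and a tool call to move; the robot and the scene stay as the last step left them, time stands still between calls to the robot, and variables do not carry over. Pictures are saved under pics/ and viewed, at most 10 in all, crops included, and the job is handed in when it is done.

Besides the shell and the picture viewer there is one more tool, called after "Call:" as a command line: name --argument value ..., lists and objects as JSON in quotes. arm_command: Moves the arm, as the interface text tells. Its arguments: {"type":"object","properties":{"series":{"type":"array","items":{"type":"number"}},"force":{"type":"number"}},"required":["series"]}

```bash
ls; mkdir -p pics; python3 - <<'E'
from plant import telemetry, vision, ctrl
import cv2,numpy as np
s=telemetry.get_state();print(s['time'],s['eef_pos'],s['tcp_rot'],s['contact_force'],ctrl.grip_point_offset)
for n in ['scene','top']:
    d=vision.read_camera(n);cv2.imwrite(f'pics/{n}0.png',d['color']);print(n,d['K'],d['D'],d['rvec'],d['tvec'])
E
```

```text
pics
0.0 [ 0.28045876 -0.61317746  0.20771862] [ 9.77103316e-01  2.12761974e-01 -8.33435884e-05 -1.20203513e-03] [ 0.81408083 -0.1993521   0.32928526] 0.0187
scene [[519.20834868   0.         326.94731485]
 [  0.         519.20834868 205.50270732]
 [  0.           0.           1.        ]] [-0.12801391  0.          0.          0.          0.        ] [ 1.12972997  2.60988957 -0.71977479] [ 0.35146661 -0.21343332  1.53975379]
top [[437.52287652   0.         315.30239023]
 [  0.         437.52287652 199.45747596]
 [  0.           0.           1.        ]] [-0.03891052  0.          0.          0.          0.        ] [ 2.14598208 -2.11496903  0.13564641] [-0.02406081  0.52500125  1.08526398]
```

View pics/scene0.png

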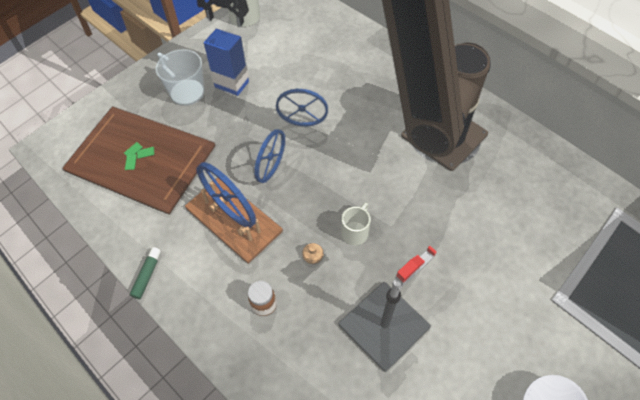

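View pics/top0.png

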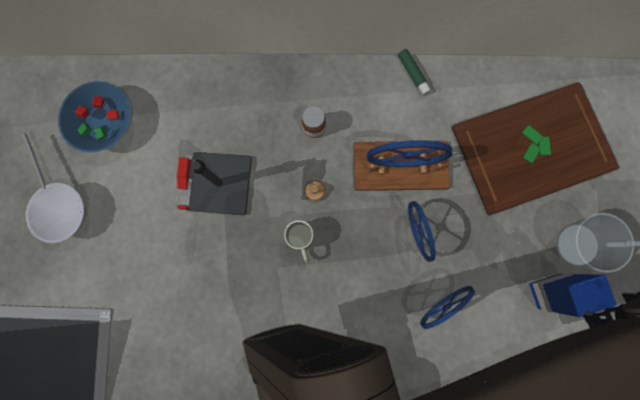

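Scene picture: the rack (235,220) with the big blue wheel (225,195), and the stand (385,325) with the red guard (410,265) and tip (432,250). Top picture: rack (402,165), wheel (410,154), stand base (220,183), guard (183,173), tip (183,207), mug (299,235), stopper (315,190) and jar (313,121). Next I'll zoom in on the key parts and compute first estimates.

```bash
cat > h.py <<'E'
import cv2,numpy as np
from plant import telemetry, vision, ctrl
from scipy.spatial.transform import Rotation as R
def cam(n):
    s=telemetry.get_state(); d=vision.read_camera(n)
    if n=='wrist':
        T=np.eye(4);T[:3,:3]=R.from_quat(s['tcp_rot']).as_matrix();T[:3,3]=s['eef_pos'];T=T@np.array(d['T_tool_cam'])
        d['C'],d['W']=T[:3,3],T[:3,:3]
    else:
        Rm=cv2.Rodrigues(np.array(d['rvec'],float))[0];d['W']=Rm.T;d['C']=-Rm.T@np.array(d['tvec']).ravel()
    return d
def rays(d,uv):
    p=cv2.undistortPoints(np.array(uv,float).reshape(-1,1,2),np.array(d['K']),np.array(d['D'])).reshape(-1,2)
    r=np.c_[p,np.ones(len(p))]@d['W'].T
    return r/np.linalg.norm(r,axis=1)[:,None]
def onz(d,uv,z):
    r=rays(d,uv);return d['C']+r*((z-d['C'][2])/r[:,2])[:,None]
def tri(d1,u1,d2,u2):
    r1,r2=rays(d1,[u1])[0],rays(d2,[u2])[0]
    t=np.linalg.lstsq(np.c_[r1,-r2],d2['C']-d1['C'],rcond=None)[0]
    a,b=d1['C']+t[0]*r1,d2['C']+t[1]*r2
    return (a+b)/2,np.linalg.norm(a-b)
def masks(d):
    h=cv2.cvtColor(d['color'],cv2.COLOR_BGR2HSV)
    red=cv2.inRange(h,(0,150,90),(6,255,255))|cv2.inRange(h,(172,150,90),(180,255,255))
    blue=cv2.inRange(h,(105,120,40),(125,255,255))
    return red,blue
def comps(m,amin=20):
    n,l,s,c=cv2.connectedComponentsWithStats(m)
    return [(s[i],c[i],(l==i)) for i in range(1,n) if s[i][4]>=amin]
E
cat > a.py <<'E'
from h import *
S,T=cam('scene'),cam('top')
for n,d in (('S',S),('T',T)):
    for nm,m in zip(('red','blue'),masks(d)):
        for s,c,_ in comps(m,30): print(n,nm,s,c.round(1))
def crop(d,x,y,w,h): return cv2.resize(d['color'][y:y+h,x:x+w],(400,300),interpolation=cv2.INTER_CUBIC)
# 8x, 8x ; 4x, 4x
im=np.vstack([np.hstack([crop(S,390,240,60,45),crop(T,170,150,88,66)]),np.hstack([crop(S,180,155,108,81),crop(T,348,130,112,84)])])
cv2.imwrite('pics/crops.png',im)
E
python3 a.py
```

```text
S red [398 256  26  23 254] [410.3 266.9]
S blue [ 89   0  36  31 556] [108.1  11.7]
S blue [151   0  14  19 143] [157.6   7.6]
S blue [173   0  30  24 440] [185.8   8.8]
S blue [204  29  36  45 791] [219.7  47.1]
S blue [236  80  12  15  34] [241.7  87.4]
S blue [257 133  17  31  75] [263.3 147.3]
S blue [267 150  15  29  54] [274.9 165.2]
S blue [206 164  46  48 287] [229.5 185.5]
S blue [209 174  19  22  47] [220.  187.6]
S blue [202 179  12  16  61] [207.6 187. ]
S blue [213 197  27  23 124] [225.3 208.1]
T red [93 96 10 12 87] [ 97.3 101.2]
T red [ 75 106  12  12  80] [ 80.3 111.1]
T red [106 110  12  10  90] [111.9 114.5]
T red [177 158  11  31 283] [182.2 173. ]
T blue [ 368  141   83   25 1102] [409.9 152.9]
T blue [409 202  26  59 557] [421.5 230.7]
T blue [ 544  275   72   42 2266] [579.9 294.3]
T blue [530 283  10  26  56] [534.5 295.9]
T blue [421 288  53  40 570] [446.3 308.1]
```

View pics/crops.png

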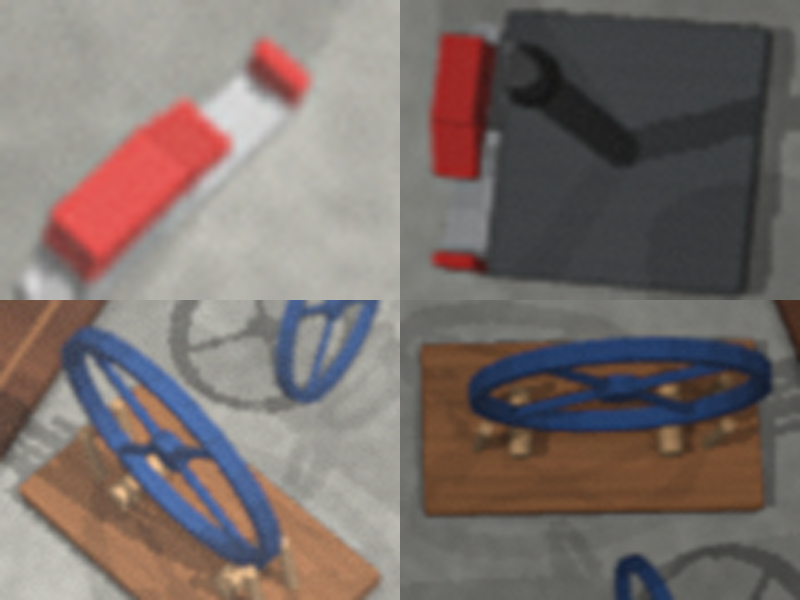

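```bash
cat > b.py <<'E'
from h import *
S,T=cam('scene'),cam('top')
def px(p,x,y,w,ox,oy): k=400/w; return [(p[0]-ox+.5)/k-.5+x,(p[1]-oy+.5)/k-.5+y]
sh=lambda p:px(p,390,240,60,0,0); th=lambda p:px(p,170,150,88,400,0)
sw=lambda p:px(p,180,155,108,0,300); tw=lambda p:px(p,348,130,112,400,300)
print('cams',S['C'],T['C'])
for n,a,b in [('guard front low',(208,122),(454,178)),('guard crease',(167,157),(457,120)),('tip/arm rear',(275,84),(462,253)),('tip top',(285,58),(458,262))]:
    print(n,*tri(S,sh(a),T,th(b)))
print('hub',*tri(S,sw((168,450)),T,tw((620,387))))
b=onz(T,[th(p) for p in [(508,10),(770,28),(745,292),(485,272)]],.016);print('base',b.round(4),b.mean(0))
r=onz(T,[tw(p) for p in [(422,343),(762,340),(766,510),(427,515)]],.018);print('rack',r.round(4),r.mean(0))
print('wheel ext',onz(T,[tw((470,400)),tw((770,370))],.123))
for n,p,z in [('mug',(299,235),.08),('stop',(315,190),.047),('jar',(313,121),.085)]: print(n,onz(T,[p],z))
E
python3 b.py
```

```text
cams [0.94536122 0.41185047 1.21515252] [ 0.35481035 -0.04594245  1.15152162]
guard front low [0.5059966  0.24881892 0.28716346] 0.0004719796829508657
guard crease [0.52916801 0.24728616 0.29738527] 0.003464759918522651
tip/arm rear [0.47388931 0.25117739 0.26737136] 0.0031167447024371075
tip top [0.46882941 0.24970922 0.27570386] 0.002513779982034877
hub [ 0.62609356 -0.24295321  0.12221685] 0.0011522535364054895
base [[0.6549 0.3156 0.016 ]
 [0.6452 0.1585 0.016 ]
 [0.4884 0.1669 0.016 ]
 [0.4979 0.3197 0.016 ]] [0.57161231 0.24018885 0.016     ]
rack [[ 0.6862 -0.1162  0.018 ]
 [ 0.6914 -0.3701  0.018 ]
 [ 0.5624 -0.369   0.018 ]
 [ 0.5555 -0.1202  0.018 ]] [ 0.62387391 -0.24387572  0.018     ]
wheel ext [[ 0.61606778 -0.14213594  0.123     ]
 [ 0.63933149 -0.34481539  0.123     ]]
mug [[0.43050312 0.02103633 0.08      ]]
stop [[ 0.54871069 -0.01542953  0.047     ]]
jar [[ 0.7199311  -0.00845982  0.085     ]]
```

```bash
cat >> h.py <<'E'
def go(x,y,z,yaw):
    "row (cm, deg) from the present pose to TCP xyz with tool down, tool y along world yaw (deg)"
    s=telemetry.get_state();Rc=R.from_quat(s['tcp_rot']);a=np.radians(yaw)
    ty=np.array([np.cos(a),np.sin(a),0]);tz=np.array([0,0,-1.]);Rt=R.from_matrix(np.c_[np.cross(ty,tz),ty,tz])
    d=Rc.inv().apply(np.array([x,y,z])-s['eef_pos'])*100;r=np.degrees((Rc.inv()*Rt).as_rotvec())
    print('row',d.round(2),r.round(2),'dist',np.linalg.norm(d).round(1))
E
python3 -c "
from h import *
go(.6265,-.2774,.33,2.5)"
cat >>b.py <<'E'
print('tube top',*tri(S,sh((30,290)),T,th((530,75))))
E
python3 b.py | tail -1
```

```text
row [ 45.44 -16.21 -12.12] [-3.000e-02 -3.000e-02 -6.793e+01] dist 49.7
tube top [0.56417525 0.23383875 0.23640479] 0.002422081212161236
```

Call:
arm_command --series '[0,0,-4,0,0,0,0,0,0,-8,0,0,-7,0,3,-1,-11,0,0,-14,0,6.5,-2.5,-12,0,0,-21,0,10,-4,-12,0,0,-28,0,13.5,-5,-12,0,0,-35,0,17,-6,-12,0,0,-42,0,20.5,-7.5,-12,0,0,-49,0,24,-8.5,-12,0,0,-56,0,27.5,-10,-12,0,0,-63,0]' --force 80

```text
time: 1.23
eef_pos: [0.4903, -0.4075, 0.3292]
tcp_rot: [0.72, 0.694, -0.0, 0.0]
contact_force: [-0.6, -0.7, -0.1]
opening: 1.002
finger_force: 0.0
```

```bash
python3 -c "
from h import *
go(.6265,-.2774,.33,2.5);s=telemetry.get_state();print(s['time'],s['eef_pos'],s['qpos'])"
```

```text
row [13.5  13.13 -0.08] [ 0.02  0.03 -4.6 ] dist 18.8
1.2333 [ 0.49034985 -0.40746679  0.32921788] [-8.52234727e-01  1.40077641e-01  1.53176061e+00 -8.85784185e-05
  1.46913993e+00 -8.15531400e-01]
```

Call:
arm_command --series '[2.7,2.6,0,0,0,-1,0,5.4,5.2,0,0,0,-2,0,8.1,7.9,0,0,0,-3,0,10.8,10.5,0,0,0,-4,0,13.5,13.1,-0.1,0,0,-4.6,0,13.5,13.1,-0.1,0,0,-4.6,0,13.5,13.1,-0.1,0,0,-4.6,0]'

```text
time: 1.82
eef_pos: [0.6269, -0.2774, 0.3299]
tcp_rot: [0.692, 0.722, -0.0, -0.0]
contact_force: [0.5, -0.4, -0.3]
opening: 0.997
finger_force: 0.0
```

```bash
python3 -c "
from h import *
d=cam('wrist');cv2.imwrite('pics/w1.png',d['color']);s=telemetry.get_state();print(s['eef_pos'],s['tcp_rot'],d['C'],d['W'],d['K'])"
```

```text
[ 0.62603447 -0.27873625  0.32988458] [ 6.93073271e-01  7.20867055e-01 -3.30427912e-04 -1.46403203e-04] [ 0.62431477 -0.20477022  0.49498474] [[ 9.99135313e-01  3.96695334e-02  1.24481097e-02]
 [ 4.15747210e-02 -9.56223760e-01 -2.89668195e-01]
 [ 4.12176160e-04  2.89935249e-01 -9.57046175e-01]] [[293.92800234   0.         317.5038759 ]
 [  0.         293.92800234 199.91432043]
 [  0.           0.           1.        ]]
```

View pics/w1.png

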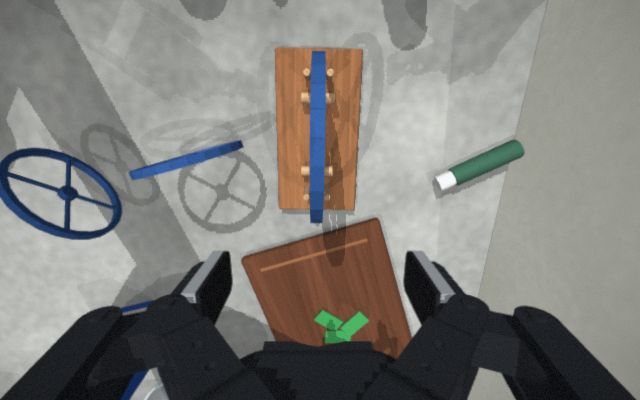

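The wrist view shows the wheel edge-on, at columns 310–327 and rows 52–222. Next I'll fit its plane and centre.

```bash
cat > c.py <<'E'
from h import *
d=cam('wrist');_,b=masks(d)
c=[x for x in comps(b,300) if 290<x[1][0]<345 and x[0][3]>100][0];m=c[2];print(c[0])
ys,xs=np.nonzero(m);rows=np.unique(ys)
mid=np.array([[ (xs[ys==r].min()+xs[ys==r].max())/2,r] for r in rows if 5<r-rows[0] and rows[-1]-r>5])
C=d['C'];z0=.123
# centre y from tangent rays (first, last row) in the y-z plane
e=rays(d,[[mid[0,0],rows[0]-.5],[mid[-1,0],rows[-1]+.5]])
from scipy.optimize import brentq
def dist(y0,r): n=r[1:]/np.hypot(*r[1:]);v=np.array([y0,z0])-C[1:];return n[0]*v[1]-n[1]*v[0]
ys0=[brentq(lambda y:abs(dist(y,e[i]))-.1,*br) for i,br in ((0,(-.35,e_y)) if False else (0,(-.5,onz(d,[mid[0]],z0)[0][1])) ,(1,(onz(d,[mid[-1]],z0)[0][1],0.1)))]
print('y0',ys0);y0=np.mean(ys0)
P=[]
for r in rays(d,mid):
    v=C[1:]-[y0,z0];w=r[1:];A=w@w;B=v@w;D=B*B-A*(v@v-.01)
    if D>0:P.append(C+r*(-B-D**.5)/A)
P=np.array(P);k=np.polyfit(P[:,1]-y0,P[:,0],1);print('x0',k[1],'yaw',np.degrees(np.arctan(-k[0])),'res',np.std(P[:,0]-np.polyval(k,P[:,1]-y0)))
a=np.arctan(-k[0]);yx=np.array([-np.sin(a),np.cos(a)]);g=np.array([k[1],y0])-.034*yx;print('grip r',g,telemetry.get_state()['eef_pos'])
go(g[0],g[1],.2117-.0187,np.degrees(a))
E
python3 c.py
```

```text
[ 311   50   16  171 2389]
y0 [-0.24111298623625327, -0.24076552183822789]
x0 0.6252869026017662 yaw 1.5638630371435507 res 0.00016974780216961685
grip r [ 0.6262148  -0.27492659] [ 0.62547943 -0.27956005  0.32997581]
row [ 0.46  0.1  13.7 ] [-0.03  0.02  0.6 ] dist 13.7
```

Call:
arm_command --series '[0.2,0.05,3.5,0,0,0.6,0,0.4,0.1,7,0,0,0.6,0,0.4,0.1,10,0,0,0.6,0,0.4,0.1,12,0,0,0.6,0,0.4,0.1,13.7,0,0,0.6,0,0.4,0.1,13.7,0,0,0.6,0.4,0.4,0.1,13.7,0,0,0.6,0.7,0.4,0.1,13.7,0,0,0.6,1,0.4,0.1,13.7,0,0,0.6,1,0.4,0.1,13.7,0,0,0.6,1]' --force 80

```text
time: 2.75
eef_pos: [0.6274, -0.2761, 0.1955]
tcp_rot: [0.698, 0.717, 0.0, 0.002]
contact_force: [0.8, 0.1, -0.0]
opening: 0.3
finger_force: 0.0
```

Call:
arm_command --series '[0,0,0,0,0,0,1,0,0,0,0,0,0,1,0,0,0,0,0,0,1,0,0,0,0,0,0,1,0,0,0,0,0,0,1,0,0,0,0,0,0,1]' --force 80

```text
time: 3.25
eef_pos: [0.6275, -0.2758, 0.195]
tcp_rot: [0.697, 0.717, 0.0, 0.002]
contact_force: [-0.2, -0.3, 5.6]
opening: 0.051
finger_force: 79.1
```

```bash
python3 -c "
from h import *
d=cam('wrist');s=telemetry.get_state();print(s['eef_pos'],s['contact_force'],s['opening'],s['finger_force'])
t=cam('scene')
cv2.imwrite('pics/w2.png',np.hstack([cv2.resize(d['color'][0:400,160:480],(480,600)),cv2.resize(t['color'][140:270,160:225+5],(320,600))]))"
```

```text
[ 0.62749878 -0.27575439  0.19503569] [ 0.82736941 -0.23600538  6.06562922] 0.05291537753428905 79.2267981916666
```

View pics/w2.png

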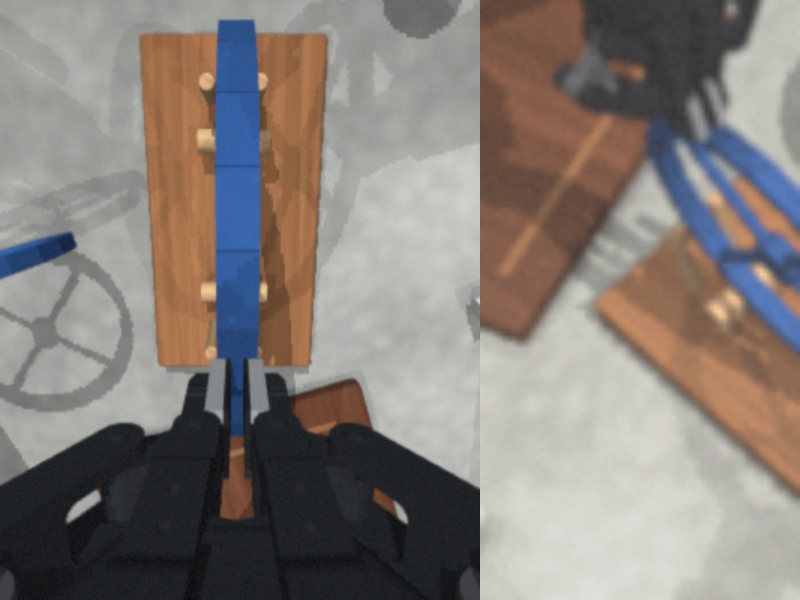

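```bash
cat > p.py <<'E'
from h import *
d=cam('wrist')
def pj(P):
    r=cv2.Rodrigues(d['W'].T)[0];t=-d['W'].T@d['C'];q=cv2.projectPoints(np.array(P,float),r,t,np.array(d['K']),np.array(d['D']))[0].reshape(-1,2);return (q-[160,0])*1.5
s=telemetry.get_state();e=s['eef_pos'];print(d['C'],e)
for yo in (100,50,0,-23,-34,-45,-60,-80,-95):
    z=.123+(.1**2-(yo/1000)**2)**.5;x=.6253-.0273*yo/1000;print(yo,pj([[x-.007,-.241+yo/1000,z],[x+.007,-.241+yo/1000,z]]).round(0).tolist())
print('tcp',pj([e,e+[0,.011,.0],e+[0,.011,.0374],e+[0,-.011,.0374],e+[0,0.011,.019]]).round(0).tolist())
for n in ('scene','top'):
    q=cam(n);_,b=masks(q)
E
python3 p.py
```

```text
[ 0.62540217 -0.20274723  0.35998171] [ 0.6274951  -0.27577066  0.19503761]
100 [[217.0, 27.0], [247.0, 28.0]]
50 [[209.0, 126.0], [253.0, 127.0]]
0 [[209.0, 289.0], [253.0, 290.0]]
-23 [[211.0, 351.0], [252.0, 352.0]]
-34 [[212.0, 376.0], [251.0, 377.0]]
-45 [[213.0, 397.0], [250.0, 398.0]]
-60 [[215.0, 418.0], [249.0, 419.0]]
-80 [[217.0, 433.0], [248.0, 433.0]]
-95 [[220.0, 426.0], [246.0, 427.0]]
tcp [[235.0, 353.0], [236.0, 328.0], [236.0, 370.0], [234.0, 430.0], [236.0, 347.0]]
```

Call:
arm_command --series '[0,0,-0.5,0,0,0,1,0,0,-1,0,0,0,1,0,0,-1.5,0,0,0,1,0,0,-2,0,0,0,1,0,0,-2,0,0,0,1,0,0,-2,0,0,0,1]'

```text
time: 4.0
eef_pos: [0.6272, -0.2755, 0.2143]
tcp_rot: [0.697, 0.717, 0.0, 0.001]
contact_force: [-0.7, -0.5, 0.7]
opening: -0.004
finger_force: 0.0
```

```bash
python3 -c "
from h import *
d=cam('wrist');s=telemetry.get_state();print(s['eef_pos'],s['contact_force'],s['wrist_torque'],s['opening'],s['finger_force'])
t=cam('top')
cv2.imwrite('pics/w3.png',np.hstack([cv2.resize(d['color'][200:400,220:420],(500,500)),cv2.resize(t['color'][120:220,350:410+50],(300,500))]))"
```

```text
[ 0.62690132 -0.27532106  0.21364397] [ 0.12521213 -0.78199683 -1.25605012] [-0.00773068 -0.03652328 -0.06090915] -0.0028716603782341656 0.0
```

View pics/w3.png

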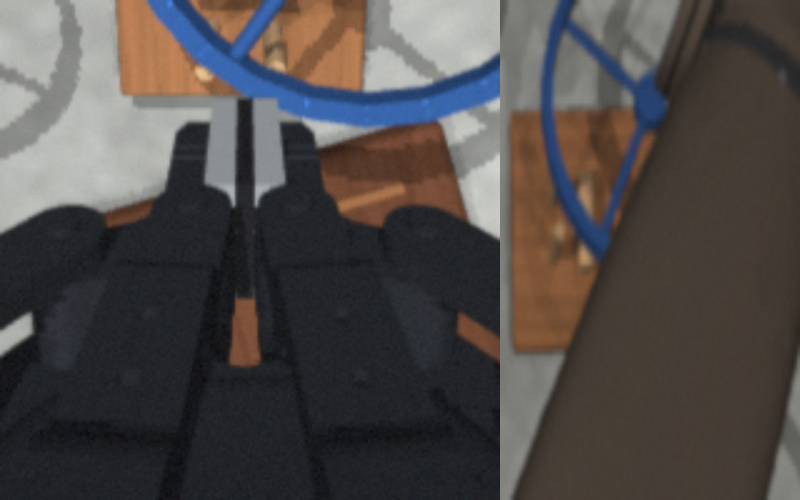

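The grip slipped and the wheel tipped, as the hub is now at (650,98) in the right-hand crop. I'll back off and look at everything in one picture.

Call:
arm_command --series '[0,0,-2,0,0,0,0.8,0,0,-5,0,0,0,0.5,0,0,-8,0,0,0,0,3,0,-10,0,0,0,0,6,0,-12,0,0,0,0,9,0,-12,0,0,0,0,12,0,-12,0,0,0,0,16,0,-12,0,0,0,0,20,0,-12,0,0,0,0,20,0,-12,0,0,0,0]'

```text
time: 4.93
eef_pos: [0.6208, -0.0688, 0.3335]
tcp_rot: [0.695, 0.719, 0.001, -0.001]
contact_force: [0.5, 0.6, 0.1]
opening: 0.995
finger_force: 0.0
```

```bash
cat > v.py <<'E'
from h import *
d=cam('wrist');s=telemetry.get_state();print(s['time'],s['eef_pos'],s['contact_force'],s['opening'])
t=cam('top');c=cam('scene');k=cv2.INTER_CUBIC
cv2.imwrite('pics/v4.png',np.vstack([np.hstack([cv2.resize(c['color'][110:270,160:320],(400,400),interpolation=k),cv2.resize(t['color'][90:250,330:490],(400,400),interpolation=k)]),np.hstack([cv2.resize(d['color'],(320,200)),np.zeros((200,480,3),np.uint8)])]))
cv2.imwrite('pics/wfull4.png',d['color'])
E
python3 v.py
```

```text
4.9833 [ 0.6210042  -0.07181921  0.33340869] [ 0.5972777   0.34128807 -0.06716205] 0.9981449238431163
```

View pics/v4.png

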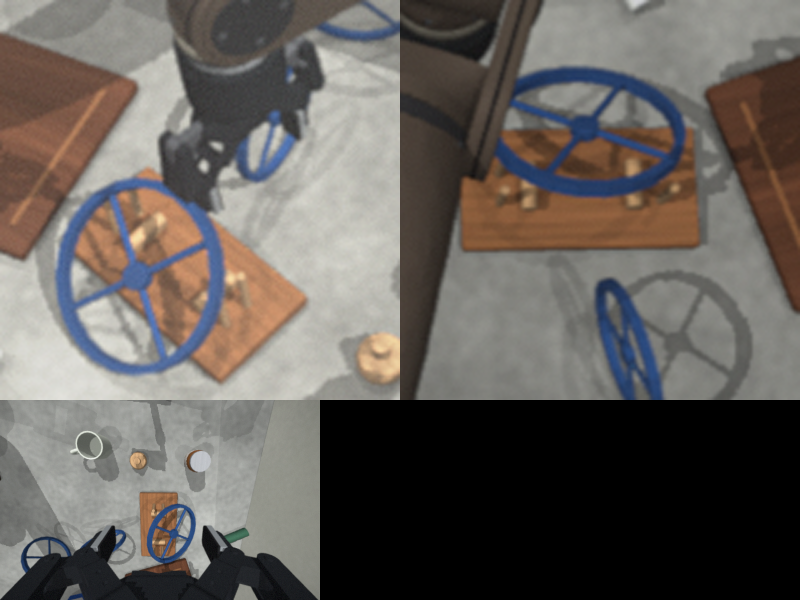

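The wheel has tipped out and leans over the rack. Its hub is at scene crop (137,276) and top crop (584,127). I'll triangulate the hub and spoke ends.

```bash
cat > w.py <<'E'
from h import *
S,T=cam('scene'),cam('top')
f=lambda p,ox,oy,cx:[(p[0]-cx+.5)/2.5-.5+ox,(p[1]+.5)/2.5-.5+oy]
L={'hub':((137,276),(584,127)),'A +x-y':((68,305),(620,87)),'B -x+y':((212,243),(540,178)),'C -x-y':((110,188),(678,160))}
P={k:tri(S,f(a,160,110,0),T,f(b,330,90,400)) for k,(a,b) in L.items()}
for k,(p,e) in P.items(): print(k,p.round(4),round(e,4),'r',np.linalg.norm(p-P['hub'][0]).round(4))
h=P['hub'][0];n=np.cross(P['A +x-y'][0]-P['B -x+y'][0],P['C -x-y'][0]-h);n/=np.linalg.norm(n);n*=np.sign(n[2]);print('n',n)
down=np.array([0,0,-1.])+n*n[2];down/=np.linalg.norm(down);print('lowest',h+.1*down,'highest',h-.1*down)
E
python3 w.py
```

```text
hub [ 0.677  -0.2399  0.0645] 0.0002 r 0.0
A +x-y [ 0.7379 -0.2902  0.0179] 0.0062 r 0.0918
B -x+y [ 0.6116 -0.1881  0.1099] 0.0004 r 0.095
C -x-y [ 0.6353 -0.3266  0.0921] 0.0028 r 0.1001
n [ 0.5785485  -0.01936954  0.81541796]
lowest [ 0.75853222 -0.24260678  0.00663625] highest [ 0.59553995 -0.23714987  0.12241078]
```

```bash
python3 - <<'E'
from h import *
S=cam('scene');s=telemetry.get_state();e=np.array(s['eef_pos']);Rm=R.from_quat(s['tcp_rot']).as_matrix();print(s['time'],e)
def pj(P):
    q=cv2.projectPoints(np.array(P,float),cv2.Rodrigues(S['W'].T)[0],-S['W'].T@S['C'],np.array(S['K']),np.array(S['D']))[0].reshape(-1,2);return (q-[160,110])*2.5
for dz in (0,.013,.036,.05):
    print(dz,pj([e+Rm@np.array([a,b,-dz]) for b in (.0425,.055,-.0425,-.055) for a in (-.011,.011)]).round(0).tolist())
E
```

```text
5.2333 [ 0.62119624 -0.07669867  0.3328232 ]
0 [[209.0, 216.0], [228.0, 232.0], [197.0, 226.0], [216.0, 242.0], [283.0, 151.0], [302.0, 165.0], [294.0, 141.0], [313.0, 156.0]]
0.013 [[206.0, 208.0], [225.0, 223.0], [195.0, 218.0], [214.0, 233.0], [282.0, 142.0], [301.0, 156.0], [292.0, 132.0], [312.0, 147.0]]
0.036 [[202.0, 192.0], [222.0, 208.0], [190.0, 202.0], [210.0, 218.0], [279.0, 125.0], [299.0, 140.0], [290.0, 116.0], [310.0, 131.0]]
0.05 [[199.0, 182.0], [219.0, 198.0], [188.0, 192.0], [207.0, 208.0], [277.0, 115.0], [297.0, 130.0], [288.0, 105.0], [308.0, 120.0]]
```

```bash
cat >> h.py <<'E'
GO=.045   # TCP to the real grasp point, as seen
def goax(p,ty,tz):
    "row to bring the grasp point to p with tool axes y, z along ty, tz (world)"
    tz=np.array(tz,float)/np.linalg.norm(tz);ty=np.array(ty,float);ty-=tz*(ty@tz);ty/=np.linalg.norm(ty)
    s=telemetry.get_state();Rc=R.from_quat(s['tcp_rot']);Rt=R.from_matrix(np.c_[np.cross(ty,tz),ty,tz])
    d=Rc.inv().apply(np.array(p)+GO*tz-s['eef_pos'])*100;r=np.degrees((Rc.inv()*Rt).as_rotvec())
    print('row',d.round(2),r.round(2),'dist',np.linalg.norm(d).round(1),'q',np.round(s['qpos'],3),'tcp',np.round(s['eef_pos'],4))
E
python3 -c "
from h import *
n=np.array([.5785,-.019,.8154]);u=np.array([-.8154,.0,.5785])
h=np.array([.677,-.24,.0645]);P=h+.0943*u+np.array([0,.0116,0]);print(P)
goax(P+.13*u+[0,0,.04],n,-u)"
```

```text
[ 0.60010778 -0.2284      0.11905255]
row [-14.93  -9.42  12.47] [-54.67  -0.17   2.36] dist 21.6 q [-0.285  0.113  1.555 -0.     1.474 -0.31 ] tcp [ 0.6212 -0.0767  0.3328]
```

Call:
arm_command --series '[-2.5,-2,0.5,-5.5,0,0.2,0,-5,-4,1,-11,0,0.5,0,-7.5,-6,2,-16.5,0,0.7,0,-10,-7.5,3.5,-22,0,1,0,-12.5,-9,5.5,-27.5,0,1.2,0,-15,-9.4,7.5,-33,0,1.4,0,-15,-9.4,9.5,-38,0,1.7,0,-15,-9.4,11,-43.5,0,1.9,0,-15,-9.4,12.5,-49,0,2.1,0,-15,-9.4,12.5,-54.5,0,2.4,0]'

```text
time: 6.07
eef_pos: [0.5296, -0.2288, 0.2055]
tcp_rot: [0.636, 0.622, 0.327, 0.318]
contact_force: [0.1, 0.3, 0.3]
opening: 1.001
finger_force: 0.0
```

```bash
cat > g.py <<'E'
from h import *
n=np.array([.5785,-.019,.8154]);u=np.array([-.8154,.0,.5785])
h=np.array([.677,-.24,.0645]);P=h+.0943*u+np.array([0,.0116,0])
s=telemetry.get_state();print(s['time'],s['dq'].round(2) if hasattr(s['dq'],'round') else s['dq'],R.from_quat(s['tcp_rot']).as_matrix().round(3))
goax(P+.13*u+[0,0,.04],n,-u)
goax(P+.07*u,n,-u)
E
python3 g.py
```

```text
6.0667 [-0.39 -0.05  0.55  2.2   0.12 -2.07] [[ 0.012  0.584  0.812]
 [ 1.    -0.023  0.002]
 [ 0.02   0.811 -0.584]]
row [ 0.04  0.29 -0.06] [-0.39 -0.1  -0.24] dist 0.3 q [-0.903 -0.26   2.355  1.191  0.758 -1.683] tcp [ 0.5296 -0.2288  0.2055]
row [-0.05 -2.91  8.27] [-0.39 -0.1  -0.24] dist 8.8 q [-0.903 -0.26   2.355  1.191  0.758 -1.683] tcp [ 0.5296 -0.2288  0.2055]
```

```bash
cat > o.py <<'E'
from h import *
import sys
n=np.array([.5785,-.019,.8154]);n/=np.linalg.norm(n)
h=np.array([.677,-.24,.0645]);u=np.array([0,0,1])-n*n[2];u/=np.linalg.norm(u);v=np.cross(n,u)
v*=np.sign(v[1])
d=cam('wrist')
def pj(P): return cv2.projectPoints(np.array(P,float),cv2.Rodrigues(d['W'].T)[0],-d['W'].T@d['C'],np.array(d['K']),np.array(d['D']))[0].reshape(-1,2)
im=d['color'].copy()
for o,c in ((-.007,(0,255,255)),(.007,(0,0,255))):
    a=np.radians(np.arange(0,360,3));q=pj([h+o*n+.1*(np.cos(t)*u+np.sin(t)*v) for t in a])
    cv2.polylines(im,[q.round().astype(int)],True,c,1)
g=pj([h+.1*(np.cos(t)*u+np.sin(t)*v) for t in (0,np.radians(7))]);print(g)
b=masks(d)[1]
for r in range(100,330,20):
    x=np.nonzero(b[r])[0]; print(r,(x.min(),x.max(),len(x)) if len(x) else None,end=';')
cv2.imwrite(sys.argv[1],im);print(d['C'],telemetry.get_state()['eef_pos'])
E
python3 o.py pics/o5.png
```

```text
[[286.4398391  201.39254959]
 [286.11684374 188.6963336 ]]
100 (np.int64(283), np.int64(296), 14);120 (np.int64(280), np.int64(299), 20);140 (np.int64(279), np.int64(300), 22);160 (np.int64(279), np.int64(302), 24);180 (np.int64(280), np.int64(303), 24);200 (np.int64(281), np.int64(304), 24);220 (np.int64(283), np.int64(304), 22);240 (np.int64(106), np.int64(304), 110);260 (np.int64(61), np.int64(302), 68);280 (np.int64(28), np.int64(181), 65);300 (np.int64(0), np.int64(114), 73);320 (np.int64(0), np.int64(76), 38);[ 0.39708989 -0.15638126  0.30353892] [ 0.5279082  -0.22715742  0.20181135]
```

View pics/o5.png

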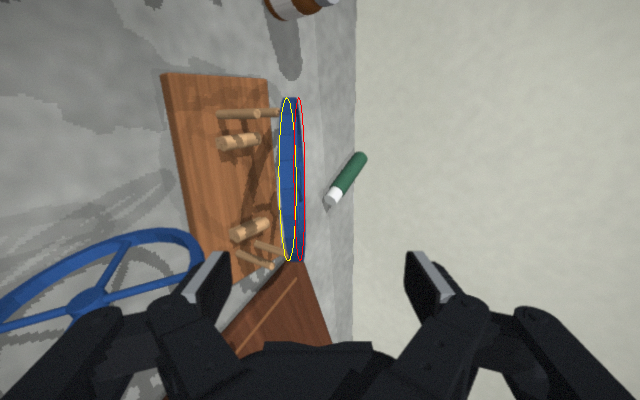

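The overlay matches the wheel at columns 278–304 and rows 98–262, so its pose is good. Next are the exact rows to the pre-grasp and grasp.

```bash
cat > g.py <<'E'
from h import *
n=np.array([.5785,-.019,.8154]);u=np.array([-.8154,.0,.5785])
h=np.array([.677,-.24,.0645])+.0015*n;P=h+.0943*u+np.array([0,.0116,0])
goax(P+.07*u,n,-u)
goax(P,n,-u)
E
python3 g.py
```

```text
row [-0.23 -2.36  8.19] [-0.4  -0.23 -0.48] dist 8.5 q [-0.905 -0.259  2.362  1.198  0.759 -1.69 ] tcp [ 0.5279 -0.2272  0.2018]
row [-0.25 -2.31 15.19] [-0.4  -0.23 -0.48] dist 15.4 q [-0.905 -0.259  2.362  1.198  0.759 -1.69 ] tcp [ 0.5279 -0.2272  0.2018]
```

Call:
arm_command --series '[-0.1,-0.8,1,0,0,0,0,-0.2,-1.6,3,-0.2,0,-0.2,0,-0.2,-2.3,5,-0.4,0,-0.5,0,-0.2,-2.3,7,-0.4,0,-0.5,0,-0.2,-2.3,9,-0.4,0,-0.5,0,-0.2,-2.3,11,-0.4,0,-0.5,0,-0.2,-2.3,13,-0.4,0,-0.5,0,-0.2,-2.3,14.4,-0.4,0,-0.5,0,-0.2,-2.3,15.4,-0.4,0,-0.5,0,-0.2,-2.3,15.4,-0.4,0,-0.5,0]'

```text
time: 6.95
eef_pos: [0.6439, -0.2293, 0.0986]
tcp_rot: [0.631, 0.626, 0.327, 0.32]
contact_force: [0.8, -0.0, -0.6]
opening: 0.997
finger_force: 0.0
```

Call:
arm_command --series '[0,0,0,0,0,0,0,0,0,0,0,0,0,0.4,0,0,0,0,0,0,0.7,0,0,0,0,0,0,0.8,0,0,0,0,0,0,0.9,0,0,0,0,0,0,1,0,0,0,0,0,0,1,0,0,0,0,0,0,1,0,0,0,0,0,0,1]' --force 60

```text
time: 7.7
eef_pos: [0.6423, -0.2283, 0.0986]
tcp_rot: [0.631, 0.626, 0.327, 0.32]
contact_force: [-1.3, -0.4, -1.7]
opening: 0.154
finger_force: 58.2
```

```bash
python3 -c "
from h import *
s=telemetry.get_state();print(s['time'],s['contact_force'],s['wrist_torque'],s['opening'],s['finger_force'],s['qpos'])
import g"
```

```text
7.7 [-1.29829827 -0.38731323 -1.66081247] [-0.00151662  0.73551697 -0.12207208] 0.15422711986302215 58.24803911265917 [-0.71081683  0.17989518  2.17758336  1.61689919  0.5648136  -2.07890752]
row [ 0.01 -0.64 -7.12] [-0.14 -0.26  0.44] dist 7.1 q [-0.711  0.18   2.178  1.617  0.565 -2.079] tcp [ 0.6423 -0.2283  0.0986]
row [-0.02 -0.62 -0.12] [-0.14 -0.26  0.44] dist 0.6 q [-0.711  0.18   2.178  1.617  0.565 -2.079] tcp [ 0.6423 -0.2283  0.0986]
```

Call:
arm_command --series '[0,1.2,-0.9,0,0,0,1,0,3.3,-2.3,0,0,0,1,0,5.7,-4.1,0,0,0,1,0,8.2,-5.8,5,0,0,1,0,10.6,-7.5,10,0,0,1,0,13,-9.3,15,0,0,1,0,15,-10.6,20,0,0,1,0,16.3,-11.6,25,0,0,1,0,16.3,-11.6,30,0,0,1,0,16.3,-11.6,35,0,0,1]' --force 80

```text
time: 8.53
eef_pos: [0.6432, -0.2322, 0.3063]
tcp_rot: [0.697, 0.694, 0.13, 0.126]
contact_force: [1.3, 1.0, -1.9]
opening: 0.151
finger_force: 79.2
```

```bash
python3 -c "
from h import *
s=telemetry.get_state();print(s['time'],s['contact_force'],s['wrist_torque'],s['opening'],s['finger_force'])
p=np.array([.55,-.20,.345]);goax(p,[1,.0,0],[0,0,-1])"
```

```text
8.5333 [ 1.3058553   0.95780188 -1.88766325] [0.1281826  0.21483655 0.05507592] 0.15066845885977026 79.1826955054421
row [ 3.18 -8.96 -2.72] [20.86 -0.28 -0.31] dist 9.9 q [-0.574  0.059  1.692  0.223  1.094 -0.641] tcp [ 0.6432 -0.2322  0.3063]
```

```bash
cat > st.py <<'E'
from h import *
a=np.radians(-3.3);xs=np.array([np.cos(a),np.sin(a),0]);ys=np.array([-np.sin(a),np.cos(a),0]);Z=np.array([0,0,1.])
O=np.array([.5716,.2412,0]);LEAN=np.radians(13)
def tz(l=LEAN): return -np.cos(l)*Z-np.sin(l)*ys
def pt(x,y,z): return O+x*xs+y*ys+z*Z     # stand frame
E
python3 -c "
from st import *
goax([.45,-.06,.345],[1,0,0],[0,0,-1])
goax(pt(-.125,.034,.345),xs,tz())"
```

```text
row [ 17.13 -18.39  -6.23] [20.86 -0.28 -0.31] dist 25.9 q [-0.574  0.059  1.692  0.223  1.094 -0.641] tcp [ 0.6432 -0.2322  0.3063]
row [ 50.35 -18.72  -6.28] [ 21.1  -13.73   0.58] dist 54.1 q [-0.574  0.059  1.692  0.223  1.094 -0.641] tcp [ 0.6432 -0.2322  0.3063]
```

Call:
arm_command --series '[0.8,-1.2,-0.4,2,0,0,1,2.5,-3.5,-1.2,5,0,0,1,4.5,-6,-2,8,0,0,1,6.5,-8.5,-3,11,0,0,1,9,-11,-3.8,14,0,0,1,11.5,-13.5,-4.7,17,0,0,1,14,-16,-5.5,20,0,0,1,16,-17.8,-6.1,20.9,0,0,1,17.1,-18.4,-6.2,20.9,0,0,1,17.1,-18.4,-6.2,20.9,0,0,1]'

```text
time: 9.37
eef_pos: [0.4478, -0.057, 0.2933]
tcp_rot: [0.707, 0.707, 0.004, -0.006]
contact_force: [0.2, -0.0, -3.1]
opening: 0.145
finger_force: 79.2
```

```bash
python3 -c "
from st import *
s=telemetry.get_state();print(s['time'],s['contact_force'],s['wrist_torque'],s['opening'],s['finger_force'])
goax(pt(-.125,.034,.345),xs,tz())
goax([.45,-.06,.345],[1,0,0],[0,0,-1])
"
```

```text
9.3667 [ 0.1583316  -0.01916532 -3.08792389] [-0.05705381 -0.06131513  0.00709208] 0.14465323143094194 79.15297383908182
row [32.94  0.05 -0.32] [  0.19 -13.8    3.33] dist 32.9 q [-0.36  -0.28   1.993  0.012  1.437 -0.362] tcp [ 0.4478 -0.057   0.2933]
row [-0.29  0.22 -0.68] [-0.16 -0.81  0.02] dist 0.8 q [-0.36  -0.28   1.993  0.012  1.437 -0.362] tcp [ 0.4478 -0.057   0.2933]
```

Call:
arm_command --series '[1.5,0,0,0,-1,0.2,1,4.5,0,0,0,-2.5,0.6,1,8,0,0,0,-4,1,1,11.5,0,0,0,-6,1.5,1,15,0,0,0,-8,2,1,18.5,0,0,0,-10,2.5,1,22,0,0,0,-11.5,3,1,25.5,0,-0.1,0,-13,3.3,1,29,0,-0.2,0,-13.8,3.3,1,31.5,0,-0.3,0,-13.8,3.3,1]'

```text
time: 10.2
eef_pos: [0.45, 0.259, 0.2998]
tcp_rot: [0.722, 0.682, -0.081, 0.079]
contact_force: [-0.0, 0.2, -3.2]
opening: 0.15
finger_force: 79.2
```

Call:
arm_command --series '[0.7,0,0,0,0,0,1,1.3,0,0.3,0,0,0,1,1.3,0,0.3,0,0,0,1,1.3,0,0.3,0,0,0,1]'

```text
time: 10.53
eef_pos: [0.4506, 0.2665, 0.294]
tcp_rot: [0.723, 0.681, -0.083, 0.08]
contact_force: [0.6, 0.0, -2.6]
opening: 0.145
finger_force: 79.2
```

```bash
cat > m.py <<'E'
from st import *
import sys
s=telemetry.get_state();print(s['time'],s['contact_force'],s['opening'],s['finger_force'])
goax(pt(-.125,.034,.345),xs,tz())
W=cam('wrist');S,T=cam('scene'),cam('top');k=cv2.INTER_CUBIC
cv2.imwrite(sys.argv[1],np.hstack([cv2.resize(S['color'][180:340,340:500],(400,400),interpolation=k),cv2.resize(T['color'][110:270,130:290],(400,400),interpolation=k)]))
cv2.imwrite('pics/wr.png',W['color'])
im=np.vstack([cv2.imread(sys.argv[1]),np.hstack([cv2.resize(W['color'][0:320],(400,200)),np.zeros((200,400,3),np.uint8)])]);cv2.imwrite(sys.argv[1],im)
E
python3 m.py pics/m6.png
```

```text
10.5333 [ 0.60978742  0.0404363  -2.56702085] 0.1445626227281473 79.18153265607543
row [ 0.38 -0.27 -0.82] [ 0.12  0.18 -0.18] dist 0.9 q [ 0.445 -0.019  1.773 -0.203  1.499  0.532] tcp [0.4506 0.2665 0.294 ]
```

View pics/m6.png

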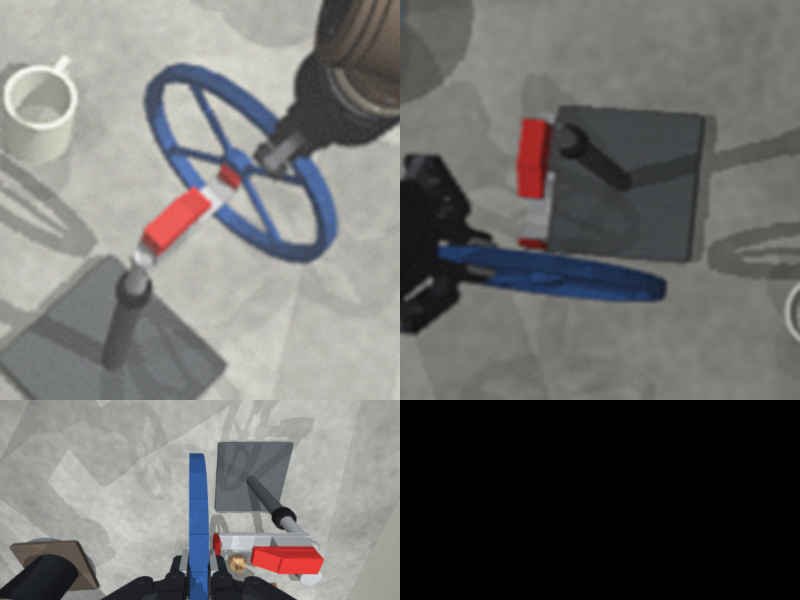

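The wheel is held in front of the hook. In the scene crop the hub is at (232,172), with spoke ends at (190,85), (168,150) and (275,255). I'll cast these onto the held wheel's plane.

```bash
cat > n.py <<'E'
from st import *
S,T=cam('scene'),cam('top')
s=telemetry.get_state();Rm=R.from_quat(s['tcp_rot']).as_matrix();g=s['eef_pos']-GO*Rm[:,2];n=Rm[:,1];print('grasp',g,'stand frame',(g-O)@xs,(g-O)@ys)
f=lambda p,ox,oy,cx:[(p[0]-cx+.5)/2.5-.5+ox,(p[1]+.5)/2.5-.5+oy]
def onp(d,uv):
    r=rays(d,[uv])[0];return d['C']+r*((g-d['C'])@n)/(r@n)
H=onp(S,f((232,172),340,180,0));print('hub',H,'rel grasp y',(H-g)@ys,'z',H[2]-g[2])
for p in [(190,85),(168,150),(275,255),(315,185)]:
    q=onp(S,f(p,340,180,0))-H;print(p,'y',(q@ys).round(4),'z',q[2].round(4),'r',np.linalg.norm(q).round(4),'ang from up to +y',np.degrees(np.arctan2(q@ys,q[2])).round(1))
print('hub tri',*tri(S,f((232,172),340,180,0),T,f((553,275),130,110,400)))
b=masks(S)[1];c=[x for x in comps(b,100) if x[1][0]>380 and x[1][1]>180];print([x[0] for x in c])
E
python3 n.py
```

```text
grasp [0.4510995  0.27687433 0.33918295] stand frame -0.12235424815133326 0.02867868454443307
hub [0.44965343 0.2449977  0.23938263] rel grasp y -0.0319070184352504 z -0.09980032236715308
(190, 85) y -0.0611 z 0.0688 r 0.092 ang from up to +y -41.6
(168, 150) y -0.0638 z -0.0498 r 0.081 ang from up to +y -128.0
(275, 255) y 0.0654 z -0.0665 r 0.0932 ang from up to +y 135.5
(315, 185) y 0.0675 z 0.0764 r 0.1019 ang from up to +y 41.4
hub tri [0.44788178 0.24335599 0.23441159] 0.002142196610887446
[array([458, 243,  16,  34, 159], dtype=int32)]
```

Call:
arm_command --series '[0.2,0,0.5,0,0,0,1,0.4,0,1.2,0,0,0,1,0.6,0,1.9,0,0,0,1,0.8,0,2.6,0,0,0,1,1,0,3.1,0,0,0,1,1.1,0,3.4,0,0,0,1,1.1,0,3.4,0,0,0,1,1.1,0,3.4,0,0,0,1]'

```text
time: 11.45
eef_pos: [0.4507, 0.2706, 0.2592]
tcp_rot: [0.723, 0.681, -0.082, 0.08]
contact_force: [0.3, -0.0, -2.8]
opening: 0.153
finger_force: 79.2
```

```bash
cat > k.py <<'E'
from st import *
s=telemetry.get_state();Rm=R.from_quat(s['tcp_rot']).as_matrix();g=s['eef_pos']-GO*Rm[:,2]
print(s['time'],'stand x',((g-O)@xs).round(4),'y',((g-O)@ys-.032).round(4),'hub z est',(s['eef_pos'][2]-.057).round(4),'F',np.round(s['contact_force'],1),'M',np.round(s['wrist_torque'],2),'grip',round(s['opening'],3),round(s['finger_force']),'toolx.up',Rm[2,0].round(3),'ty',Rm[:,1].round(3))
E
python3 k.py
```

```text
11.45 stand x -0.1226 y 0.0006 hub z est 0.2022 F [ 0.3 -0.  -2.8] M [ 0.3  -0.01 -0.01] grip 0.153 79 toolx.up -0.227 ty [ 0.998 -0.059  0.004]
```

Call:
arm_command --series '[0,0.3,0,0,0,0,1,0,0.8,0,0,0,0,1,0,1.3,0,0,0,0,1,0,1.8,0,0,0,0,1,0,2.3,0,0,0,0,1,0,2.8,0,0,0,0,1,0,3.3,0,0,0,0,1,0,3.8,0,0,0,0,1,0,3.8,0,0,0,0,1,0,3.8,0,0,0,0,1]'

```text
time: 12.28
eef_pos: [0.4889, 0.2682, 0.2594]
tcp_rot: [0.723, 0.681, -0.082, 0.08]
contact_force: [0.5, 0.1, -3.2]
opening: 0.15
finger_force: 79.2
```

```bash
python3 k.py; python3 m.py pics/m7.png
```

```text
12.2833 stand x -0.0843 y 0.0004 hub z est 0.2024 F [ 0.5  0.1 -3.2] M [ 0.32 -0.03  0.05] grip 0.15 79 toolx.up -0.227 ty [ 0.998 -0.059  0.004]
12.2833 [ 0.54191809  0.06714286 -3.18009337] 0.14965293085637935 79.18642229866236
row [-0.8  -4.07 -4.11] [ 0.19  0.11 -0.15] dist 5.8 q [ 0.42   0.074  1.741 -0.206  1.433  0.519] tcp [0.4889 0.2682 0.2594]
```

View pics/m7.png

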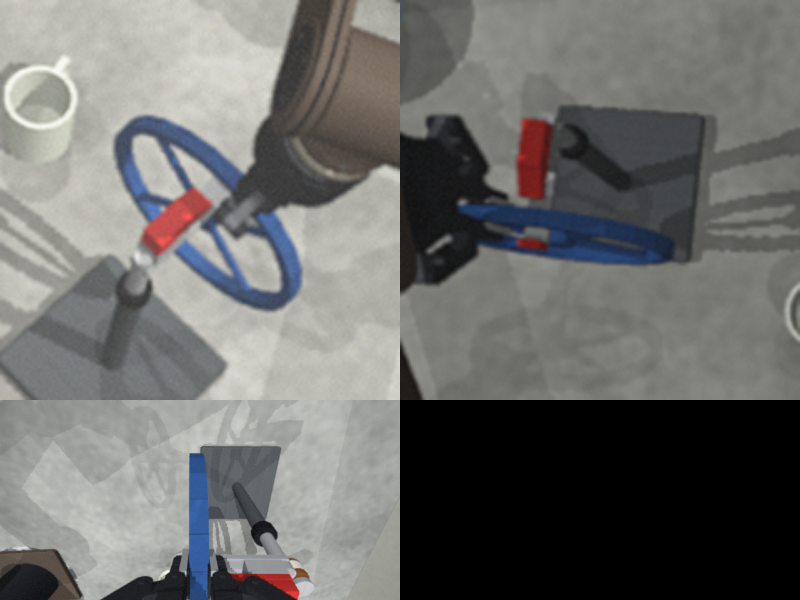

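The rim is between the tip (top crop 532,243) and the guard, with the hook arm through the wheel. Lowering gently now.

Call:
arm_command --series '[0.03,0,0.15,0,0,0,1,0.07,0,0.3,0,0,0,1,0.1,0,0.45,0,0,0,1,0.14,0,0.6,0,0,0,1,0.17,0,0.75,0,0,0,1,0.21,0,0.9,0,0,0,1,0.24,0,1.05,0,0,0,1,0.28,0,1.2,0,0,0,1,0.28,0,1.2,0,0,0,1,0.28,0,1.2,0,0,0,1]'

```text
time: 13.27
eef_pos: [0.4887, 0.2683, 0.2471]
tcp_rot: [0.723, 0.681, -0.082, 0.08]
contact_force: [-0.4, 0.5, -3.7]
opening: 0.15
finger_force: 79.2
```

Call:
arm_command --series '[0.01,0,0.05,0,0,0,1,0.02,0,0.1,0,0,0,1,0.03,0,0.15,0,0,0,1,0.04,0,0.2,0,0,0,1,0.05,0,0.2,0,0,0,1]'

```text
time: 13.68
eef_pos: [0.4887, 0.2683, 0.2451]
tcp_rot: [0.723, 0.681, -0.082, 0.08]
contact_force: [0.6, 0.1, -3.4]
opening: 0.144
finger_force: 79.2
```

Call:
arm_command --series '[0.01,0,0.05,0,0,0,1,0.02,0,0.1,0,0,0,1,0.03,0,0.15,0,0,0,1,0.04,0,0.15,0,0,0,1]'

```text
time: 14.02
eef_pos: [0.4887, 0.2684, 0.2435]
tcp_rot: [0.723, 0.681, -0.082, 0.08]
contact_force: [-0.1, 0.1, -2.8]
opening: 0.146
finger_force: 79.2
```

Call:
arm_command --series '[0.01,0,0.05,0,0,0,1,0.02,0,0.1,0,0,0,1,0.03,0,0.15,0,0,0,1,0.05,0,0.2,0,0,0,1,0.05,0,0.2,0,0,0,1]'

```text
time: 14.43
eef_pos: [0.4887, 0.2684, 0.2414]
tcp_rot: [0.723, 0.681, -0.082, 0.08]
contact_force: [0.1, -0.9, -3.2]
opening: 0.147
finger_force: 79.2
```

Call:
arm_command --series '[0.01,0,0.05,0,0,0,1,0.02,0,0.1,0,0,0,1,0.03,0,0.15,0,0,0,1,0.03,0,0.15,0,0,0,1]'

```text
time: 14.77
eef_pos: [0.4887, 0.2684, 0.2399]
tcp_rot: [0.723, 0.681, -0.082, 0.08]
contact_force: [-0.3, 0.9, -2.9]
opening: 0.149
finger_force: 79.2
```

Call:
arm_command --series '[0.01,0,0.05,0,0,0,1,0.02,0,0.1,0,0,0,1,0.02,0,0.1,0,0,0,1]'

```text
time: 15.02
eef_pos: [0.4887, 0.2683, 0.2389]
tcp_rot: [0.723, 0.681, -0.082, 0.08]
contact_force: [0.1, -0.1, -2.5]
opening: 0.145
finger_force: 79.2
```

Lower in 1 mm steps until contact.

Call:
arm_command --series '[0.01,0,0.04,0,0,0,1,0.02,0,0.08,0,0,0,1,0.02,0,0.1,0,0,0,1]'

```text
time: 15.27
eef_pos: [0.4887, 0.2683, 0.238]
tcp_rot: [0.723, 0.681, -0.082, 0.08]
contact_force: [0.3, 0.2, -2.8]
opening: 0.145
finger_force: 79.2
```

Call:
arm_command --series '[0.01,0,0.04,0,0,0,1,0.02,0,0.08,0,0,0,1,0.02,0,0.1,0,0,0,1]'

```text
time: 15.52
eef_pos: [0.4888, 0.2683, 0.237]
tcp_rot: [0.723, 0.681, -0.082, 0.08]
contact_force: [0.1, -0.8, -2.8]
opening: 0.15
finger_force: 79.2
```

Call:
arm_command --series '[0.01,0,0.04,0,0,0,1,0.02,0,0.08,0,0,0,1,0.02,0,0.1,0,0,0,1]'

```text
time: 15.77
eef_pos: [0.4887, 0.2683, 0.2359]
tcp_rot: [0.723, 0.681, -0.082, 0.08]
contact_force: [0.7, -0.3, -2.4]
opening: 0.146
finger_force: 79.2
```

Call:
arm_command --series '[0.01,0,0.04,0,0,0,1,0.02,0,0.08,0,0,0,1,0.02,0,0.1,0,0,0,1]'

```text
time: 16.02
eef_pos: [0.4887, 0.2682, 0.2349]
tcp_rot: [0.723, 0.681, -0.082, 0.08]
contact_force: [0.4, -0.5, -2.4]
opening: 0.147
finger_force: 79.2
```

Call:
arm_command --series '[0.01,0,0.04,0,0,0,1,0.02,0,0.08,0,0,0,1,0.02,0,0.1,0,0,0,1]'

```text
time: 16.27
eef_pos: [0.4887, 0.2682, 0.2339]
tcp_rot: [0.723, 0.681, -0.082, 0.08]
contact_force: [-0.5, 0.4, -3.7]
opening: 0.149
finger_force: 79.2
```

Call:
arm_command --series '[0.01,0,0.04,0,0,0,1,0.02,0,0.08,0,0,0,1,0.02,0,0.1,0,0,0,1]'

```text
time: 16.52
eef_pos: [0.4887, 0.2681, 0.2328]
tcp_rot: [0.723, 0.681, -0.082, 0.08]
contact_force: [-0.7, -0.5, -3.3]
opening: 0.149
finger_force: 79.2
```

Call:
arm_command --series '[0.01,0,0.04,0,0,0,1,0.02,0,0.08,0,0,0,1,0.02,0,0.1,0,0,0,1]'

```text
time: 16.77
eef_pos: [0.4887, 0.2681, 0.2318]
tcp_rot: [0.723, 0.681, -0.082, 0.08]
contact_force: [-0.2, 0.1, -2.7]
opening: 0.15
finger_force: 79.2
```

Call:
arm_command --series '[0.01,0,0.04,0,0,0,1,0.02,0,0.08,0,0,0,1,0.02,0,0.1,0,0,0,1]'

```text
time: 17.02
eef_pos: [0.4888, 0.2681, 0.2308]
tcp_rot: [0.723, 0.681, -0.082, 0.08]
contact_force: [0.0, 0.5, -2.7]
opening: 0.147
finger_force: 79.2
```

```bash
cat > q.py <<'E'
from st import *
exec(open('k.py').read().split('\n',1)[1])
S=cam('scene');T=cam('top')
n=Rm[:,1]
# rim mask and guard mask geometry, for tracking
for nm,d in (('S',S),('T',T)):
    r,b=masks(d)
    print(nm,'red',[(tuple(int(v) for v in c[0]),c[1].round(1).tolist()) for c in comps(r,15) if 170<c[1][0]<190 or c[1][0]>390],'blue',[(tuple(int(v) for v in c[0])) for c in comps(b,80) if (nm=='S' and c[1][0]>360) or (nm=='T' and c[1][0]<300)])
E
python3 q.py
```

```text
17.0167 stand x -0.0844 y 0.0003 hub z est 0.1738 F [ 0.   0.5 -2.7] M [ 0.29  0.04 -0.04] grip 0.147 79 toolx.up -0.227 ty [ 0.998 -0.059  0.004]
S red [((429, 247, 6, 6, 16), [431.5, 249.5]), ((398, 256, 26, 23, 216), [409.3, 267.4])] blue [(441, 272, 16, 31, 141), (408, 281, 19, 16, 94)]
T red [((177, 158, 12, 31, 284), [182.3, 172.8]), ((177, 205, 10, 5, 31), [181.6, 207.0])] blue [(159, 194, 82, 23, 938)]
```

Call:
arm_command --series '[0.01,0,0.04,0,0,0,1,0.02,0,0.08,0,0,0,1,0.02,0,0.1,0,0,0,1]'

```text
time: 17.37
eef_pos: [0.4887, 0.268, 0.2298]
tcp_rot: [0.723, 0.681, -0.082, 0.08]
contact_force: [-0.1, -0.1, -3.1]
opening: 0.149
finger_force: 79.2
```

Call:
arm_command --series '[0.01,0,0.04,0,0,0,1,0.02,0,0.08,0,0,0,1,0.02,0,0.1,0,0,0,1]'

```text
time: 17.62
eef_pos: [0.4887, 0.268, 0.2288]
tcp_rot: [0.723, 0.681, -0.082, 0.08]
contact_force: [0.6, -0.5, -3.3]
opening: 0.148
finger_force: 79.2
```

Call:
arm_command --series '[0.01,0,0.04,0,0,0,1,0.02,0,0.08,0,0,0,1,0.02,0,0.1,0,0,0,1]'

```text
time: 17.87
eef_pos: [0.4888, 0.268, 0.2278]
tcp_rot: [0.723, 0.681, -0.082, 0.08]
contact_force: [0.1, 0.6, -3.0]
opening: 0.149
finger_force: 79.2
```

Call:
arm_command --series '[0.01,0,0.04,0,0,0,1,0.02,0,0.08,0,0,0,1,0.02,0,0.1,0,0,0,1]'

```text
time: 18.12
eef_pos: [0.4888, 0.268, 0.2267]
tcp_rot: [0.723, 0.681, -0.082, 0.08]
contact_force: [-0.1, -0.3, -3.3]
opening: 0.152
finger_force: 79.2
```

Call:
arm_command --series '[0.01,0,0.04,0,0,0,1,0.02,0,0.08,0,0,0,1,0.02,0,0.1,0,0,0,1]'

```text
time: 18.37
eef_pos: [0.4888, 0.2679, 0.2257]
tcp_rot: [0.723, 0.681, -0.082, 0.08]
contact_force: [1.4, 0.5, -2.6]
opening: 0.148
finger_force: 79.2
```

Call:
arm_command --series '[0.01,0,0.04,0,0,0,1,0.02,0,0.08,0,0,0,1,0.02,0,0.1,0,0,0,1]'

```text
time: 18.62
eef_pos: [0.4888, 0.2679, 0.2247]
tcp_rot: [0.723, 0.681, -0.082, 0.08]
contact_force: [-0.4, -0.1, -2.8]
opening: 0.146
finger_force: 79.2
```

```bash
cat > f.py <<'E'
from st import *
from scipy.optimize import least_squares
S=cam('scene');s=telemetry.get_state();Rm=R.from_quat(s['tcp_rot']).as_matrix();g=s['eef_pos']-GO*Rm[:,2];n=Rm[:,1]
hsv=cv2.cvtColor(S['color'],cv2.COLOR_BGR2HSV);b=cv2.inRange(hsv,(100,90,30),(128,255,255));b[:180]=0;b[330:]=0;b[:,:370]=0;b[:,480:]=0
c=np.vstack([q.reshape(-1,2) for q in cv2.findContours(b,cv2.RETR_LIST,cv2.CHAIN_APPROX_NONE)[0] if len(q)>10])
for off in (.007,-.007):
    r=rays(S,c);P=S['C']+r*(((g+off*n-S['C'])@n)/(r@n))[:,None]
    Y=(P-O)@ys;Zz=P[:,2]
    # coarse centre from predicted hub, keep points near the outer radius
    y0,z0=(g-O)@ys-.032,s['eef_pos'][2]-.057
    for _ in range(4):
        rr=np.hypot(Y-y0,Zz-z0);k=(rr>.096)&(rr<.106)
        y0,z0=least_squares(lambda p:np.hypot(Y[k]-p[0],Zz[k]-p[1])-.1,[y0,z0],loss='soft_l1',f_scale=.001).x
    print('face',off,'hub y',y0.round(4),'z',z0.round(4),'n',k.sum(),'rms',np.std(rr[k]).round(4),'TCPz-hub',(s['eef_pos'][2]-z0).round(4))
E
python3 f.py
```

```text
face 0.007 hub y -0.0035 z 0.1785 n 71 rms 0.0022 TCPz-hub 0.0461
face -0.007 hub y -0.0006 z 0.1712 n 134 rms 0.002 TCPz-hub 0.0535
```

Call:
arm_command --series '[0.01,0,0.04,0,0,0,1,0.02,0,0.08,0,0,0,1,0.02,0,0.1,0,0,0,1]'

```text
time: 18.92
eef_pos: [0.4888, 0.2679, 0.2237]
tcp_rot: [0.723, 0.681, -0.082, 0.08]
contact_force: [0.6, 0.1, -3.4]
opening: 0.148
finger_force: 79.2
```

Call:
arm_command --series '[0.01,0,0.04,0,0,0,1,0.02,0,0.08,0,0,0,1,0.02,0,0.1,0,0,0,1]'

```text
time: 19.17
eef_pos: [0.4888, 0.2678, 0.2227]
tcp_rot: [0.723, 0.681, -0.082, 0.08]
contact_force: [-0.2, -0.2, -3.2]
opening: 0.151
finger_force: 79.2
```

Call:
arm_command --series '[0.01,0,0.04,0,0,0,1,0.02,0,0.08,0,0,0,1,0.02,0,0.1,0,0,0,1]'

```text
time: 19.42
eef_pos: [0.4888, 0.2678, 0.2216]
tcp_rot: [0.723, 0.681, -0.082, 0.08]
contact_force: [1.1, -0.3, -2.7]
opening: 0.146
finger_force: 79.2
```

Call:
arm_command --series '[0.01,0,0.04,0,0,0,1,0.02,0,0.08,0,0,0,1,0.02,0,0.1,0,0,0,1]'

```text
time: 19.67
eef_pos: [0.4889, 0.2678, 0.2209]
tcp_rot: [0.723, 0.681, -0.082, 0.08]
contact_force: [-0.1, 0.1, -1.9]
opening: 0.147
finger_force: 79.4
```

Call:
arm_command --series '[0.01,0,0.04,0,0,0,1,0.02,0,0.08,0,0,0,1,0.02,0,0.1,0,0,0,1]'

```text
time: 19.92
eef_pos: [0.489, 0.2678, 0.2206]
tcp_rot: [0.723, 0.681, -0.081, 0.08]
contact_force: [-1.2, -0.2, 1.6]
opening: 0.148
finger_force: 79.8
```

Call:
arm_command --series '[0.01,0,0.04,0,0,0,1,0.02,0,0.08,0,0,0,1,0.02,0,0.1,0,0,0,1]'

```text
time: 20.17
eef_pos: [0.489, 0.2678, 0.2203]
tcp_rot: [0.723, 0.681, -0.081, 0.08]
contact_force: [-2.7, -1.0, 6.0]
opening: 0.148
finger_force: 80.4
```

Contact with the arm came at TCP z ≈ 0.221. I'll ease off slightly and slide toward the stop.

Call:
arm_command --series '[-0.02,0,-0.1,0,0,0,1,-0.02,0.1,-0.1,0,0,0,1,-0.02,0.3,-0.1,0,0,0,1,-0.02,0.6,-0.1,0,0,0,1,-0.02,0.9,-0.1,0,0,0,1,-0.02,1.2,-0.1,0,0,0,1,-0.02,1.5,-0.1,0,0,0,1,-0.02,1.7,-0.1,0,0,0,1,-0.02,1.7,-0.1,0,0,0,1]'

```text
time: 20.92
eef_pos: [0.5066, 0.2672, 0.2203]
tcp_rot: [0.723, 0.681, -0.081, 0.08]
contact_force: [-3.1, 0.9, 4.1]
opening: 0.148
finger_force: 80.3
```

```bash
python3 q.py
```

```text
20.9167 stand x -0.0666 y 0.0004 hub z est 0.1633 F [-3.1  0.9  4.1] M [ 0.19  0.29 -0.16] grip 0.148 80 toolx.up -0.226 ty [ 0.998 -0.059  0.006]
S red [((398, 256, 26, 22, 218), [409.9, 267.0])] blue [(434, 280, 16, 29, 145), (401, 286, 20, 18, 105)]
T red [((177, 158, 12, 31, 290), [182.3, 173.1]), ((178, 206, 9, 3, 23), [182.0, 206.9])] blue [(162, 186, 81, 24, 917)]
```

Call:
arm_command --series '[0,0.2,0,0,0,0,1,0,0.4,0,0,0,0,1,0,0.6,0,0,0,0,1,0,0.8,0,0,0,0,1,0,1,0,0,0,0,1,0,1.2,0,0,0,0,1,0,1.4,0,0,0,0,1,0,1.5,0,0,0,0,1]'

```text
time: 21.68
eef_pos: [0.5205, 0.2662, 0.2202]
tcp_rot: [0.723, 0.681, -0.082, 0.079]
contact_force: [-5.1, 2.5, 5.4]
opening: 0.148
finger_force: 80.5
```

Call:
arm_command --series '[0,0.05,0,0,0,0,1,0,0.1,0,0,0,0,1,0,0.15,0,0,0,0,1,0,0.15,0,0,0,0,1]'

```text
time: 22.02
eef_pos: [0.522, 0.2661, 0.2202]
tcp_rot: [0.723, 0.681, -0.082, 0.079]
contact_force: [-4.6, 2.5, 4.7]
opening: 0.148
finger_force: 80.5
```

Call:
arm_command --series '[0,0.05,0,0,0,0,1,0,0.1,0,0,0,0,1,0,0.1,0,0,0,0,1]'

```text
time: 22.27
eef_pos: [0.523, 0.266, 0.2203]
tcp_rot: [0.723, 0.681, -0.082, 0.079]
contact_force: [-4.9, 2.1, 5.3]
opening: 0.147
finger_force: 80.4
```

Call:
arm_command --series '[0,0.05,0,0,0,0,1,0,0.1,0,0,0,0,1,0,0.1,0,0,0,0,1]'

```text
time: 22.52
eef_pos: [0.524, 0.266, 0.2203]
tcp_rot: [0.723, 0.681, -0.082, 0.079]
contact_force: [-4.3, 2.8, 5.5]
opening: 0.146
finger_force: 80.5
```

Call:
arm_command --series '[0,0.05,0,0,0,0,1,0,0.1,0,0,0,0,1,0,0.1,0,0,0,0,1]'

```text
time: 22.77
eef_pos: [0.525, 0.2659, 0.2203]
tcp_rot: [0.723, 0.681, -0.082, 0.079]
contact_force: [-3.7, 2.5, 5.6]
opening: 0.149
finger_force: 80.5
```

Call:
arm_command --series '[0,0.05,0,0,0,0,1,0,0.1,0,0,0,0,1,0,0.1,0,0,0,0,1]'

```text
time: 23.02
eef_pos: [0.526, 0.2658, 0.2203]
tcp_rot: [0.723, 0.681, -0.082, 0.079]
contact_force: [-4.6, 1.9, 5.9]
opening: 0.145
finger_force: 80.5
```

Call:
arm_command --series '[0,0.05,0,0,0,0,1,0,0.1,0,0,0,0,1,0,0.1,0,0,0,0,1]'

```text
time: 23.27
eef_pos: [0.526, 0.2658, 0.2202]
tcp_rot: [0.723, 0.681, -0.083, 0.079]
contact_force: [-6.4, 2.3, 6.6]
opening: 0.149
finger_force: 80.6
```

Call:
arm_command --series '[0,0.05,0,0,0,0,1,0,0.1,0,0,0,0,1,0,0.1,0,0,0,0,1]'

```text
time: 23.52
eef_pos: [0.526, 0.2658, 0.2202]
tcp_rot: [0.723, 0.681, -0.084, 0.078]
contact_force: [-10.1, 1.6, 7.0]
opening: 0.149
finger_force: 80.8
```

Call:
arm_command --series '[0,0.05,0,0,0,0,1,0,0.1,0,0,0,0,1,0,0.1,0,0,0,0,1]'

```text
time: 23.77
eef_pos: [0.526, 0.2658, 0.2201]
tcp_rot: [0.723, 0.681, -0.085, 0.077]
contact_force: [-12.5, 2.2, 8.4]
opening: 0.153
finger_force: 81.0
```

It's home against the stop. Now relax the push, soften the grip and open.

Call:
arm_command --series '[-0.02,-0.1,-0.07,0,0,0,1,-0.04,-0.22,-0.17,0,0,0,1,-0.04,-0.22,-0.17,0,0,0,1,-0.04,-0.22,-0.17,0,0,0,1]' --force 25

```text
time: 24.1
eef_pos: [0.526, 0.2658, 0.2205]
tcp_rot: [0.723, 0.681, -0.082, 0.079]
contact_force: [-4.3, 3.5, 2.0]
opening: 0.148
finger_force: 79.9
```

```bash
python3 q.py; python3 f.py
```

```text
24.1 stand x -0.047 y 0.0001 hub z est 0.1635 F [-4.3  3.5  2. ] M [ 0.49  0.66 -0.3 ] grip 0.148 80 toolx.up -0.226 ty [ 0.998 -0.059  0.001]
S red [((399, 256, 23, 22, 214), [410.1, 266.7])] blue [(428, 286, 16, 31, 149)]
T red [((177, 158, 12, 31, 297), [182.1, 173.1]), ((178, 206, 9, 3, 24), [182.1, 207.0])] blue [(189, 179, 55, 24, 836)]
face 0.007 hub y 0.0021 z 0.1658 n 36 rms 0.0019 TCPz-hub 0.0546
face -0.007 hub y 0.0008 z 0.1626 n 112 rms 0.0025 TCPz-hub 0.0579
```

Call:
arm_command --series '[0,0,0,0,0,0,0.82,0,0,0,0,0,0,0.78,0,0,0,0,0,0,0.74,0,0,0,0,0,0,0.68,0,0,0,0,0,0,0.6,0,0,0,0,0,0,0.5,0,0,0,0,0,0,0.5,0,0,0,0,0,0,0.5]'

```text
time: 24.92
eef_pos: [0.5271, 0.2654, 0.2217]
tcp_rot: [0.723, 0.681, -0.081, 0.08]
contact_force: [-0.0, 0.5, -0.0]
opening: 0.502
finger_force: 0.0
```

```bash
python3 q.py
```

```text
24.9167 stand x -0.046 y -0.0002 hub z est 0.1647 F [-0.   0.5 -0. ] M [ 0.1   0.06 -0.04] grip 0.502 0 toolx.up -0.227 ty [ 0.998 -0.059  0.005]
S red [((399, 257, 23, 22, 213), [410.0, 267.0])] blue [(429, 286, 14, 33, 145), (398, 299, 21, 16, 88)]
T red [((177, 158, 12, 31, 300), [182.1, 173.1]), ((178, 206, 9, 3, 24), [182.1, 207.0])] blue [(189, 179, 55, 21, 749)]
```

Call:
arm_command --series '[0,0,-0.5,0,0,0,0.5,0,0,-1.5,0,0,0,0.5,0,0,-3,0,0,0,0.5,0,0,-4.5,0,0,0,0.5,0,0,-6,0,0,0,0.5,0,0,-8,0,0,0,0.5,0,0,-10,0,0,0,0.5,0,0,-12,0,0,0,0.5,0,0,-14,0,0,0,0.5,0,0,-14,0,0,0,0.5]'

```text
time: 25.85
eef_pos: [0.5297, 0.2986, 0.3645]
tcp_rot: [0.723, 0.681, -0.077, 0.082]
contact_force: [0.3, -0.6, 0.6]
opening: 0.496
finger_force: 0.0
```

Call:
arm_command --series '[0,0,-1,0,0,0,0.5,0,-3,-2,0,0,0,0.5,0,-5,-3,0,0,0,0.5,0,-7,-3,0,0,0,0.5,0,-7,-3,0,0,0,0.5,0,-7,-3,0,0,0,0.5,0,-7,-3,0,0,0,0.5,0,-7,-3,0,0,0,0.5,0,-7,-3,0,0,0,0.5,0,-7,-3,0,0,0,0.5]'

```text
time: 26.68
eef_pos: [0.4593, 0.3078, 0.3862]
tcp_rot: [0.723, 0.681, -0.082, 0.08]
contact_force: [-0.4, 0.3, -0.8]
opening: 0.504
finger_force: 0.0
```

```bash
cat > z.py <<'E'
from st import *
s=telemetry.get_state();print(s['time'],s['eef_pos'],np.round(s['contact_force'],1))
for nm in ('scene','top'):
    d=cam(nm);h=cv2.cvtColor(d['color'],cv2.COLOR_BGR2HSV);b=cv2.inRange(h,(100,90,30),(128,255,255))
    x0,x1,y0,y1=(365,490,230,345) if nm=='scene' else (140,280,160,260)
    m=np.zeros_like(b);m[y0:y1,x0:x1]=b[y0:y1,x0:x1]
    print(nm,[(tuple(int(v) for v in c[0]),c[1].round(1).tolist()) for c in comps(m,40)])
    if nm=='scene':
        g=O-.047*xs
        ys_,xs_=np.nonzero(m);c=np.c_[xs_,ys_];r=rays(d,c);P=d['C']+r*(((g-d['C'])@xs)/(r@xs))[:,None];print('plane y',((P-O)@ys).min().round(3),((P-O)@ys).max().round(3),'z',P[:,2].min().round(3),P[:,2].max().round(3))
E
python3 z.py; python3 z.py
```

```text
26.6833 [0.45928405 0.30784244 0.38616887] [-0.4  0.3 -0.8]
scene [((382, 247, 27, 16, 132), [396.4, 254.0]), ((375, 262, 17, 28, 162), [382.5, 276.5]), ((416, 269, 27, 51, 326), [431.1, 291.3]), ((398, 282, 30, 37, 244), [410.9, 304.0])]
plane y -0.089 0.101 z 0.056 0.285
top [((154, 177, 26, 17, 253), [166.4, 183.6]), ((189, 179, 55, 22, 831), [214.3, 190.5])]
26.7833 [0.45911321 0.30793823 0.38647862] [ 0.   0.  -0.4]
scene [((382, 247, 27, 16, 128), [396.8, 254.1]), ((376, 262, 16, 28, 157), [383.3, 276.1]), ((416, 269, 28, 50, 330), [431.3, 291.4]), ((399, 289, 30, 29, 226), [412.0, 306.0])]
plane y -0.089 0.101 z 0.062 0.285
top [((154, 177, 27, 17, 260), [166.5, 184.0]), ((189, 179, 55, 22, 840), [213.9, 190.8])]
```

Call:
arm_command --series '[0,-3,0,0,0,0,0.5,0,-3,-2,0,0,0,0.5,0,-3,-3,0,0,0,0.5,0,-3,-3,0,0,0,0.5,0,-3,-3,0,0,0,0.5,0,-3,-3,0,0,0,0.5,0,-3,-3,0,0,0,0.5,0,-3,-3,0,0,0,0.5,0,-3,-3,0,0,0,0.5,0,-3,-3,0,0,0,0.5]'

```text
time: 27.72
eef_pos: [0.4292, 0.3166, 0.4155]
tcp_rot: [0.723, 0.681, -0.082, 0.08]
contact_force: [1.5, -0.1, 0.1]
opening: 0.504
finger_force: 0.0
```

Call:
arm_command --series '[0,0,0,0,0,0,0.5,0,0,0,0,0,0,0.5,0,0,0,0,0,0,0.5,0,0,0,0,0,0,0.5,0,0,0,0,0,0,0.5,0,0,0,0,0,0,0.5,0,0,0,0,0,0,0.5,0,0,0,0,0,0,0.5,0,0,0,0,0,0,0.5,0,0,0,0,0,0,0.5]'

```text
time: 28.55
eef_pos: [0.429, 0.3167, 0.416]
tcp_rot: [0.723, 0.681, -0.082, 0.08]
contact_force: [-0.1, 0.2, -0.4]
opening: 0.5
finger_force: 0.0
```

```bash
cat >> z.py <<'E'
T=cam('top');h=cv2.cvtColor(T['color'],cv2.COLOR_BGR2HSV);b=cv2.inRange(h,(100,90,30),(128,255,255))
for u in (160,168,176,196,204,212):
    r=np.nonzero(b[165:215,u])[0]+165
    p=onz(T,[[u,r.min()]],.266)[0];print(u,r.min(),r.max(),'far edge at z .266: stand x',((p-O)@xs).round(4),'y',((p-O)@ys).round(3))
E
python3 z.py
```

```text
28.55 [0.42903634 0.31671432 0.41595169] [-0.1  0.2 -0.4]
scene [((382, 247, 27, 16, 132), [396.4, 254.0]), ((375, 262, 17, 28, 161), [382.9, 276.5]), ((416, 269, 27, 50, 325), [431.1, 291.2]), ((399, 282, 32, 37, 254), [411.1, 303.8])]
plane y -0.089 0.101 z 0.057 0.285
top [((155, 177, 25, 17, 255), [166.4, 183.6]), ((189, 179, 55, 22, 828), [214.3, 190.5])]
160 178 187 far edge at z .266: stand x -0.0432 y 0.06
168 177 190 far edge at z .266: stand x -0.0399 y 0.043
176 189 192 far edge at z .266: stand x -0.0641 y 0.023
196 179 197 far edge at z .266: stand x -0.0401 y -0.017
204 180 198 far edge at z .266: stand x -0.0411 y -0.034
212 182 199 far edge at z .266: stand x -0.0442 y -0.051
```

```bash
python3 -c "
from plant import ctrl
print(ctrl.sign_off())"
```

```text
the job is handed in; nothing more can be done
None
```

The wheel hangs at rest on the hook, fully home against the stop, and the job is handed in; my first grip slipped and tipped the wheel out of the rack, so I regripped it where it leaned on the rack, and I did not re-measure the mug, jar and stopper afterwards.

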